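# Put the washed lids back on the kitchen canisters

## Task

The wooden lids of the porcelain canisters have been washed and lie on the aluminium tray: put each lid back on the canister it fits by shape and size, set down gently, not dropped, so that it sits flat and fully home in the mouth. Leave the canisters standing where they are, and leave the saucer and the cup alone.

Things in the scene. Friction and masses are not known exactly. Their poses are not given: they have to be found in the camera images.
- lid_large: Large round lid, 116 mm across; plug 90 mm across. Pale wood, 110 g. Upward: plug 12 mm deep, its lower 6 mm tapering in 4 mm all round; plate 10 mm thick; central round knob 28 mm across, 26 mm high. 48 mm high. Lies plug down on an aluminium tray (floor 3 mm, rim 18 mm high). Origin: centre of the plug's underside, z up.
- lid_small: Small round lid, 82 mm across; plug 56 mm across. Pale wood, 60 g. Upward: plug 12 mm deep, its lower 6 mm tapering in 4 mm all round; plate 10 mm thick; central round knob 28 mm across, 26 mm high. 48 mm high. Lies plug down on an aluminium tray (floor 3 mm, rim 18 mm high). Origin: centre of the plug's underside, z up.
- lid_square: Square lid, 94 x 94 mm, sides along x and y; plug 68 x 68 mm. Pale wood, 100 g. Upward: plug 12 mm deep, its lower 6 mm tapering in 4 mm all round; plate 10 mm thick; central bar grip 60 mm long (along x), 18 mm wide (along y), 26 mm high. 48 mm high. Lies plug down on an aluminium tray (floor 3 mm, rim 18 mm high). Origin: centre of the plug's underside, z up.
- lid_oblong: Oblong (rectangular) lid, 132 mm along x by 86 mm along y; plug 106 x 60 mm. Pale wood, 120 g. Upward: plug 12 mm deep, its lower 6 mm tapering in 4 mm all round; plate 10 mm thick; central bar grip 60 mm long (along x), 18 mm wide (along y), 26 mm high. 48 mm high. Lies plug down on an aluminium tray (floor 3 mm, rim 18 mm high). Origin: centre of the plug's underside, z up.
- can_large: Open white porcelain canister, empty, loose on the counter, about 750 g. Large and round: 114 mm across outside, 102 mm inside, 125 mm high. Origin: centre of its underside; z up. Its own lid has 6 mm of play all round in the mouth; fully seated, the lid's plate lies flat on the rim, the lid's origin 113 mm above the canister's.
- can_small: Open white porcelain canister, empty, loose on the counter, about 400 g. Small and round: 78 mm across outside, 68 mm inside, 85 mm high. Origin: centre of its underside; z up. Its own lid has 6 mm of play all round in the mouth; fully seated, the lid's plate lies flat on the rim, the lid's origin 73 mm above the canister's.
- can_square: Open white porcelain canister, empty, loose on the counter, about 600 g. Square: 92 x 92 mm outside, 80 x 80 mm inside, 105 mm high. Origin: centre of its underside; z up, x and y along its sides. Its own lid has 6 mm of play all round in the mouth; fully seated, the lid's plate lies flat on the rim, the lid's origin 93 mm above the canister's.
- can_oblong: Open white porcelain canister, empty, loose on the counter, about 600 g. Oblong (rectangular): 130 mm along x by 84 mm along y outside, 118 x 72 mm inside, 80 mm high. Origin: centre of its underside; z up. Its own lid has 6 mm of play all round in the mouth; fully seated, the lid's plate lies flat on the rim, the lid's origin 68 mm above the canister's.
- saucer: White porcelain saucer, 110 mm across, 18 mm high, lying on the counter between the tray and the canisters; not a lid. Origin: centre of its underside.
- cup: Turquoise silicone cup, 74 mm across, 85 mm high, standing on the counter nearer the robot than the canisters. Origin: centre of its underside.
There are look-alikes about, which are no part of the job. What is shaped like the lid_large but black or orange is not meant. What is shaped like the lid_square but black or blue is not meant.

How it is judged:
By the outcome, as a careful person would: the job done as asked, in the order asked, and still so for the second after the job is handed in, with the robot touching nothing.
It also fails if it takes over 120 s, if anything falls off the work surface, if the arm or the gripper's body presses on something with over 40 N, if the wrist force passes 120 N, or if a joint passes its speed limit or range.

## Robot

A 6-joint arm with a two-finger parallel gripper is mounted at the origin on the work surface. World frame = base frame: x ahead of the robot, y to its left, z up, the work surface at z = 0. Lengths are in mm, angles in degrees, forces in N, time in s.
With the tool pointing down it reaches from about 300 to 850 mm from the base axis. Payload 4.2 kg.
Tool frame: the origin (TCP) lies midway between the tips of the shut fingers; the grasp point (between the pads) lies 19 mm behind it (env.grasp_offset is the distance from the TCP to the grasp point, in mm); z points along the fingers, y is the line along which they close (so a half turn about z gives the same grasp; the last joint's range is limited). The gripper opens to 91 mm and grips with 3 to 60 N. Pads are 32 mm wide; open, the fingers measure 118 mm over their backs; the gripper's body (76 mm by 178 mm) begins 60 mm behind the grasp point.
Start: joints at [-66.463, 18.312, 89.639, -0, 72.044, -1.146], TCP at [240.124, -522.478, 213.976] pointing down, gripper open.
Joint ranges: [-177.97, 177.97], [-48.28, 115.42], [12.27, 149.76], [-77.06, 257.06], [2.81, 150.46], [-146.56, 146.56]. Speed limits (degrees/s): [147.25, 147.25, 180, 180, 180, 180].

## Interface

Orientations are given as [roll, pitch, yaw] about the fixed x, y, z axes, in that order (R = Rz(yaw) Ry(pitch) Rx(roll)).
In Python, from workcell import env, optics gives the robot as it stands. The module is installed in compiled form; this text tells all that it offers.
- The arm moves only by the tool send_rows, never from a script. Its argument "targets" is a list that holds one entry, the list of rows, each a list of 7 numbers: the turn, a rotation vector about the world's x, y, z scaled (see below), then the shift along the world's x, y, z scaled (see below), then the closure, from -1 (fully open) to 1 (shut). In form: [[[rx, ry, rz, x, y, z, gripper], ...]]. A call has 1 to 12 rows; each row shifts and turns the commanded pose from where the row before left it; what a row does not reach is not made up. The controller multiplies each number of a shift by 0.2 m and each number of a turn by pi/2 rad. A row lasts 1/10 s, in which the tool goes at most 50 mm and 8.59 degrees, less where a joint would pass 70% of its speed; a pose out of reach is approached as far as the arm can. A call with a number of a shift or a turn outside -1 to 1 is refused whole. A call with a gripper value outside its range is refused whole. The fingers move at their own pace and stop on an object; "grip_force" is the grip in N (left out, the last holds). Time passes only in rows, so rows that do not move let the fingers close. It gives the time, the measured TCP pose, the force, the opening and the grip force at its end, in the units of the state.
- env.state(): the state, without advancing time (a new reading comes with each control period).
- optics.grab_frame(name): name is "scene" or "top"; returns (picture, depth): 480x640x3 uint8, red, green, blue; 480x640 float32, mm along the optical axis (not along the pixel's ray), 0 where there is no reading.
- optics.camera_info(name): a dict with "camera_matrix" (3x3 intrinsics, pixels), "R" (3x3) and "t" (3): a world point X has camera coordinates R X + t. Camera axes: x right, y down, z forward; pixel columns grow to the right and rows downward; lengths in mm; the calibration is good to about 2 mm. A picture is of the moment at which its call begins. camera_info takes no time and is no camera call.
- env.job_done(): hands the job in; it is judged then, once.
Trained networks look in the newest picture that a camera, given by its name, has taken for a name from the list of things; names that differ only in an ending like _2 or _b are one class to them, and where a whole thing is asked for, a point or a joint stands for the part that bears it (a point fixed in the world has none). Each returns a list of dicts, best first, with "conf" (0 to 1); they miss things now and then, are a little off and sometimes report something else, mostly with a low value. They report only what shows in the picture. A call takes as long as a camera call. They do not tell look-alikes from the thing itself.
- optics.silhouettes(camera, name): "mask" (480x640 bool, what is visible of it) and "at" ([column, row] in pixels, amid what is visible of it).
- optics.place_of(camera, name): "at" ([column, row] in pixels: a listed point, or the origin of a listed thing).
The state is a dict: "time_s": time; "qpos": joint angles; "qvel": joint speeds; "effort": joint torques, N m; "ee_pos": TCP position; "ee_rot": TCP orientation; "force": force on the tool from outside, world axes, zero at the start; "torque": the same for the moment, N m; "gripper_width": finger opening in mm; "gripper_force": force on a finger pad.
Only numpy, scipy, OpenCV 4.12 (cv2) and the standard library are available. Lean on these libraries where they do the work, as an engineer would, in place of code of your own. Each camera call takes 0.05 s, during which the arm holds its last target. There are 200 camera calls.

## Working session

There is one attempt and no reset: what is moved stays moved. The work goes in short steps, Python scripts to look and compute and a tool call to move; the robot and the scene stay as the last step left them, time stands still between calls to the robot, and variables do not carry over. Pictures are saved under pics/ and viewed, at most 14 in all, crops included, and the job is handed in when it is done.

Besides the shell and the picture viewer there is one more tool, called after ">>>" as a command line: name --argument value ..., lists and objects as JSON in quotes. send_rows: Moves the arm, as the interface text tells. Its arguments: {"type":"object","properties":{"targets":{"type":"array"},"grip_force":{"type":"number"}},"required":["targets"]}

```bash
mkdir -p pics; ls; python3 - <<'E'
from workcell import env, optics
import cv2
for n in ("top","scene"):
    p,d=optics.grab_frame(n); cv2.imwrite(f"pics/{n}0.png",p[:,:,::-1])
    i=optics.camera_info(n); print(n,i['camera_matrix'].round(0).tolist(),(-i['R'].T@i['t']).round(0))
s=env.state(); print(s)
E
```

```text
pics
top [[441.0, 0.0, 320.0], [0.0, 441.0, 236.0], [0.0, 0.0, 1.0]] [ 354.   98. 1059.]
scene [[467.0, 0.0, 324.0], [0.0, 467.0, 238.0], [0.0, 0.0, 1.0]] [912. 835. 714.]
{'time_s': 0.1, 'qpos': array([-6.64625809e+01,  1.83462791e+01,  8.96969380e+01, -1.42145876e-03,
        7.20439783e+01, -1.14743686e+00]), 'qvel': array([ 0.04438437, -0.04175526, -0.14828521,  0.03036041,  0.02012784,
        0.00095954]), 'effort': array([ 3.84229054e-05, -4.13332844e+01, -2.32510239e+01,  7.28883175e-02,
        4.21913748e-02, -5.70222005e-05]), 'ee_pos': array([ 239.94198836, -522.06761462,  213.23817752]), 'ee_rot': array([-1.79912795e+02, -3.94820918e-04,  2.46852949e+01]), 'force': array([ 0.8072323 ,  0.59580691, -0.16310529]), 'torque': array([-0.00305968,  0.00727105,  0.07034696]), 'gripper_force': 0.0, 'gripper_width': 91.34735572614423}
```

View pics/top0.png

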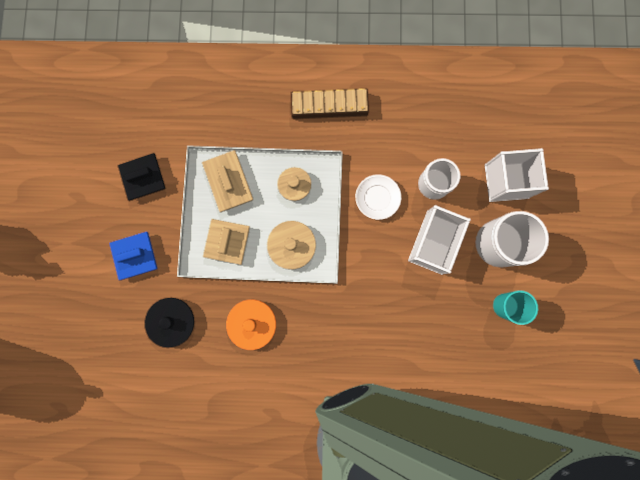

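View pics/scene0.png

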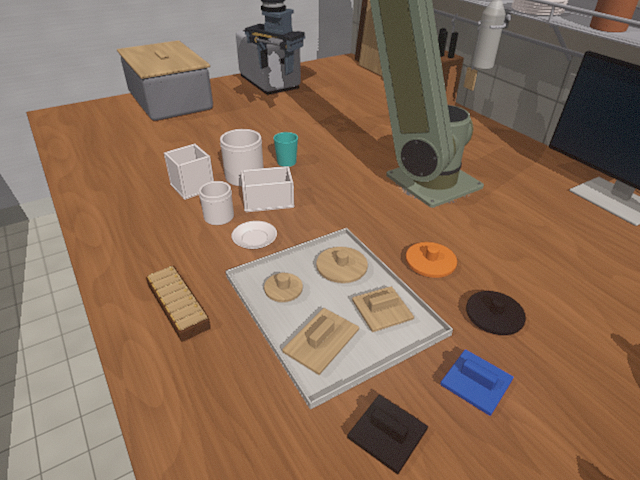

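The top view shows everything. The pale lids on the tray are oblong (228,181), small (295,184), square (227,242) and large (292,246). The canisters are small (440,179), square (517,175), oblong (440,240) and large (512,240). Possible mix-ups are the black square (141,177), blue square (133,256), black round (170,323), orange round (251,325), and the saucer (378,197). All of these lie off the tray, so I choose the pale lids on it. Next I'll measure with depth.

```bash
cat > h.py <<'E'
from workcell import env, optics
import numpy as np, cv2
from scipy.optimize import least_squares
def cloud(n="top"):
    p,d=optics.grab_frame(n); i=optics.camera_info(n)
    v,u=np.mgrid[:480,:640]
    c=np.stack([u,v,np.ones_like(u)],-1)@np.linalg.inv(i['camera_matrix']).T*d[...,None]
    w=(c-i['t'])@i['R']; w[d==0]=np.nan
    return p,w
def sel(w,at,r,z0,z1):
    u,v=at; m=np.zeros(w.shape[:2],bool); m[v-r:v+r,u-r:u+r]=1
    m&=(w[...,2]>z0)&(w[...,2]<z1); return w[m]
def rect(P):
    (c,s,a)=cv2.minAreaRect(P[:,:2].astype(np.float32)); 
    if s[0]<s[1]: s=s[::-1]; a+=90
    return np.round(c,1),np.round(s,1),round((a+90)%180-90,1)
def circ(P):
    (c,r)=cv2.minEnclosingCircle(P[:,:2].astype(np.float32)); return np.round(c,1),round(2*r,1)
E
python3 - <<'E'
from h import *
p,w=cloud()
for n,at in dict(oblong=(228,181),small=(295,184),square=(227,242),large=(292,246)).items():
    for lab,z0,z1 in(("plate",18,32),("knob",42,60)):
        P=sel(w,at,36,z0,z1)
        if lab=="plate": # drop tray rim: keep component
            q=P
        print("lid",n,lab,len(P),np.median(P[:,2]).round(1),rect(P),circ(P))
for n,at,h in(("small",(440,179),85),("square",(517,175),105),("oblong",(440,240),80),("large",(512,240),125)):
    P=sel(w,at,38,h-6,h+8); print("can",n,len(P),np.median(P[:,2]).round(1),rect(P),circ(P))
P=sel(w,(378,197),28,8,30);print("saucer",circ(P)); P=sel(w,(516,307),30,76,95);print("cup",circ(P))
c=p[140:290,170:560]; cv2.imwrite("pics/crop.png",cv2.resize(c,(780,300))[:,:,::-1])
E
```

```text
lid oblong plate 1736 24.2 (array([605.7, 347.8]), array([171.6, 160.9]), -89.2) (array([627.1, 349.6]), 205.3)
lid oblong knob 196 49.8 (array([600.6, 347.3]), array([61.1, 18.2]), 21.6) (array([599.8, 349.4]), 61.1)
lid small plate 795 24.1 (array([619.6, 187.5]), array([172.5, 126.2]), 88.8) (array([648.5, 186.5]), 184.1)
lid small knob 112 49.9 (array([596.3, 185.9]), array([26.1, 26. ]), 0.6) (array([596.6, 185.7]), 27.4)
lid square plate 1404 24.4 (array([448.4, 344.5]), array([187.4,  99. ]), -13.2) (array([454.3, 369.3]), 193.4)
lid square knob 212 49.8 (array([454.1, 342.9]), array([59.7, 18.4]), -10.3) (array([454.4, 343.9]), 59.9)
lid large plate 1754 24.2 (array([434.1, 195.1]), array([146.7, 124.5]), -4.5) (array([424.3, 199.6]), 170.0)
lid large knob 115 50.1 (array([450. , 188.5]), array([25.7, 25.4]), 2.5) (array([449.7, 188.2]), 27.5)
can small 287 83.3 (array([ 581.1, -154. ]), array([130.2,  76.7]), 1.3) (array([ 578.2, -157.9]), 137.5)
can square 493 103.5 (array([ 617.6, -327.1]), array([94.3, 92.8]), -83.7) (array([ 617.6, -327.1]), 128.1)
can oblong 536 78.6 (array([ 464.9, -153.1]), array([130.8,  85.5]), -21.1) (array([ 464.3, -152.3]), 152.9)
can large 517 123.5 (array([ 465.6, -307.1]), array([114.4, 111. ]), -88.8) (array([ 465.2, -307.2]), 115.3)
saucer (array([569.8, -16.4]), 109.5)
cup (array([ 318.2, -319.1]), 74.2)
```

View pics/crop.png

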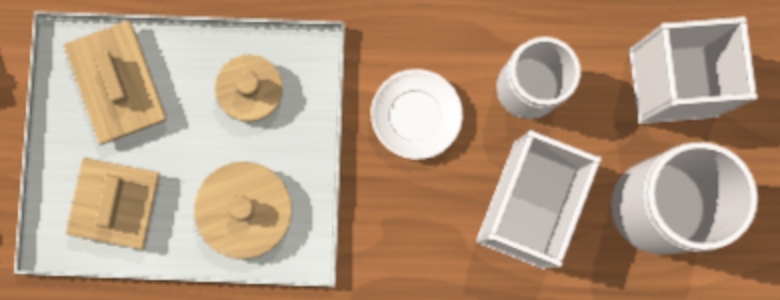

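The crop confirms four pale lids on the tray. The bar and rim yaws agree between picture and fit: oblong lid +21.6° to canister -21.1°, square lid -10.3° to canister +6.3°. The small canister's fit was contaminated by its neighbour, so I'll redo it with a tighter window on the way. Now I move to the oblong lid.

>>> send_rows --targets '[[[0,0,0,0.075,0.18,0,-1],[0,0,0,0.075,0.18,0,-1],[0,0,0,0.075,0.18,0,-1],[0,0,0,0.075,0.18,0,-1],[0,0,0,0.075,0.18,0,-1],[0,0,0,0.075,0.18,0,-1],[0,0,0,0.075,0.18,0,-1],[0,0,0,0.075,0.18,0,-1],[0,0,0,0.075,0.18,0,-1],[0,0,0,0.075,0.18,0,-1],[0,0,0,0.075,0.18,0,-1],[0,0,0,0.075,0.18,0,-1]]]' --grip_force 20

```text
time_s: 1.35
ee_pos: [420.3, -88.9, 213.9]
ee_rot: [180.0, 0.0, 24.7]
force: [0.5, -0.7, -0.4]
gripper_width: 90.8
gripper_force: 0.0
```

>>> send_rows --targets '[[[0,0,-0.034,0.075,0.18,0,-1],[0,0,0,0.075,0.18,0,-1],[0,0,0,0.075,0.18,0,-1],[0,0,0,0.075,0.18,0,-1],[0,0,0,0.075,0.18,0,-1],[0,0,0,0.075,0.18,0,-1],[0,0,0,0.075,0.18,0,-1],[0,0,0,0.075,0.18,0,-1],[0,0,0,0.075,0.18,0,-1],[0,0,0,0.075,0.18,0,-1],[0,0,0,0.075,0.18,0,-1],[0,0,0,0,0,0,-1]]]'

```text
time_s: 2.55
ee_pos: [586.0, 309.7, 212.4]
ee_rot: [-179.9, -0.0, 21.8]
force: [0.9, -1.3, 0.2]
gripper_width: 91.2
gripper_force: 0.0
```

```bash
python3 - <<'E'
from h import *
p,w=cloud()
P=sel(w,(440,179),23,78,92);P=P[abs(P[:,1]+154)<60]
print(circ(P),rect(P),np.median(P,0))
s=env.state();print(s['time_s'],s['ee_pos'],s['ee_rot'],s['gripper_width'],s['force'])
E
```

```text
(array([ 608.1, -153.1]), 79.0) (array([ 608. , -152.6]), array([77.2, 76.4]), -68.7) [ 608.75606451 -154.41578123   83.2811728 ]
2.6 [585.12856615 307.24940675 212.50256708] [1.79986472e+02 9.92522348e-02 2.17691770e+01] 91.04364081650778 [ 0.67100546 -0.90124734  0.5434467 ]
```

>>> send_rows --targets '[[[0,0,0,0.04,0.1,0,-1],[0,0,0,0.038,0.105,0,-1],[0,0,0,0,0,-0.2,-1],[0,0,0,0,0,-0.2,-1],[0,0,0,0,0,-0.2,-1],[0,0,0,0,0,-0.15,-1],[0,0,0,0,0,0,-1],[0,0,0,0,0,0,-1]]]'

```text
time_s: 3.4
ee_pos: [600.8, 345.7, 64.6]
ee_rot: [180.0, 0.0, 21.6]
force: [1.0, -0.1, 1.2]
gripper_width: 91.6
gripper_force: 0.0
```

```bash
python3 - <<'E'
from h import *
import time
p,w=cloud("scene");cv2.imwrite("pics/s1.png",cv2.resize(p[200:420,200:500],(800,586))[:,:,::-1])
for _ in range(3):
    s=env.state();print(s['time_s'],s['ee_pos'],s['ee_rot']);optics.grab_frame("top")
E
```

```text
3.45 [601.79630558 346.41237759  66.00975558] [-1.79992788e+02 -1.64742298e-01  2.15871313e+01]
3.5 [602.17545881 346.78289145  66.69299421] [-179.97849083   -0.25147474   21.59561587]
3.55 [602.17231103 346.91280567  66.81216202] [-179.97561196   -0.26695326   21.60220208]
```

View pics/s1.png

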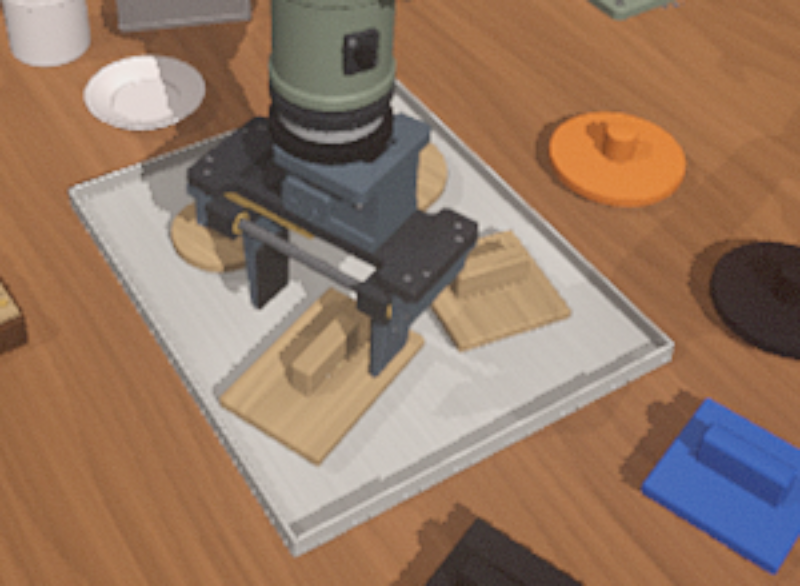

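The picture shows the fingers straddling the oblong lid's bar (crop pixel ~(330,340)), well aligned. I go down and grip.

>>> send_rows --targets '[[[0,0,0,0,0,-0.1,-1],[0,0,0,0,0,-0.07,-1],[0,0,0,0,0,0,-1],[0,0,0,0,0,0,0.9],[0,0,0,0,0,0,0.9],[0,0,0,0,0,0,0.9],[0,0,0,0,0,0,0.9],[0,0,0,0,0,0,0.9],[0,0,0,0,0,0,0.9],[0,0,0,0,0,0,0.9]]]'

```text
time_s: 4.6
ee_pos: [600.7, 346.5, 30.0]
ee_rot: [180.0, -0.0, 21.6]
force: [-0.6, 0.2, -0.4]
gripper_width: 38.1
gripper_force: 0.0
```

>>> send_rows --targets '[[[0,0,0,0,0,0,1],[0,0,0,0,0,0,1],[0,0,0,0,0,0,1],[0,0,0,0,0,0,1],[0,0,0,0,0,0,1],[0,0,0,0,0,0,1]]]'

```text
time_s: 5.2
ee_pos: [600.7, 346.4, 30.0]
ee_rot: [180.0, 0.0, 21.6]
force: [-1.1, -0.7, 0.2]
gripper_width: 18.0
gripper_force: 20.0
```

>>> send_rows --targets '[[[0,0,0,0,0,0.05,1],[0,0,0,0,0,0.15,1],[0,0,0,0,0,0.2,1],[0,0,0,0,0,0.2,1],[0,0,0,0,0,0.2,1],[0,0,0,0,0,0.1,1]]]'

```text
time_s: 5.8
ee_pos: [601.9, 347.3, 215.3]
ee_rot: [-179.9, -0.4, 21.6]
force: [-0.2, 0.2, -1.0]
gripper_width: 17.7
gripper_force: 20.0
```

>>> send_rows --targets '[[[0,0,-0.079,-0.0485,-0.178,0,1],[0,0,-0.079,-0.0485,-0.178,0,1],[0,0,-0.079,-0.0485,-0.178,0,1],[0,0,-0.079,-0.0485,-0.178,0,1],[0,0,-0.079,-0.0485,-0.178,0,1],[0,0,-0.079,-0.0485,-0.178,0,1],[0,0,0,-0.0485,-0.178,0,1],[0,0,0,-0.0485,-0.178,0,1],[0,0,0,-0.0485,-0.178,0,1],[0,0,0,-0.0485,-0.178,0,1],[0,0,0,-0.0485,-0.178,0,1],[0,0,0,-0.0485,-0.178,0,1]]]'

```text
time_s: 7.0
ee_pos: [483.7, -81.9, 210.7]
ee_rot: [-180.0, -0.1, -21.0]
force: [0.5, -1.0, -1.5]
gripper_width: 18.2
gripper_force: 20.0
```

>>> send_rows --targets '[[[0,0,0,-0.0485,-0.178,0,1],[0,0,0,-0.0485,-0.184,0,1],[0,0,0,0,0,0,1],[0,0,0,0,0,-0.2,1],[0,0,0,0,0,-0.1,1],[0,0,0,0,0,-0.1,1],[0,0,0,0,0,0,1],[0,0,0,0,0,0,1],[0,0,0,0,0,0,1]]]'

```text
time_s: 7.9
ee_pos: [466.0, -153.0, 131.4]
ee_rot: [-180.0, -0.2, -21.0]
force: [-0.2, 0.2, -1.1]
gripper_width: 18.0
gripper_force: 20.0
```

```bash
python3 - <<'E'
from h import *
p,w=cloud("scene");cv2.imwrite("pics/s2.png",cv2.resize(p[110:260,140:340],(800,600),interpolation=2)[:,:,::-1])
s=env.state();print(s['time_s'],s['ee_pos'],s['ee_rot'],s['force'])
E
```

```text
7.95 [ 465.96628783 -153.13492898  131.38189049] [-1.79993638e+02 -1.62818303e-01 -2.10215223e+01] [-0.14749475 -0.4129127  -1.84548284]
```

View pics/s2.png

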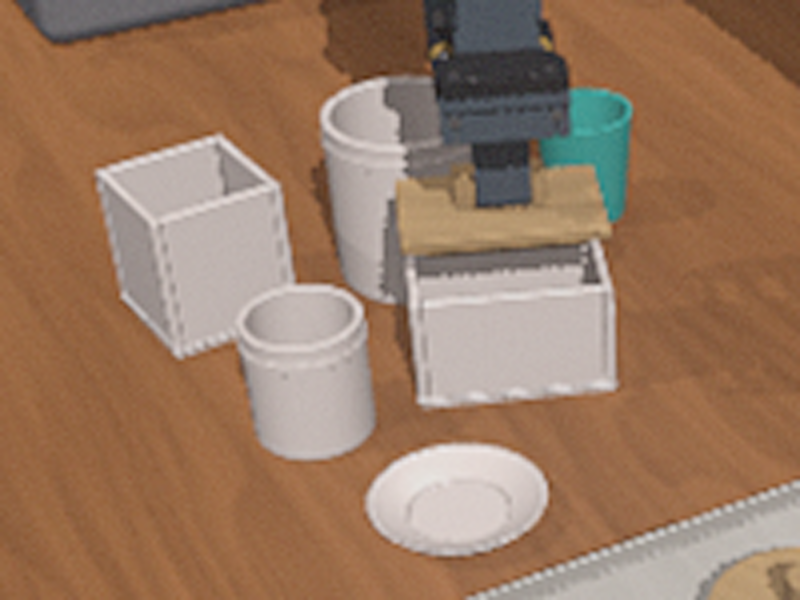

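The lid hangs level and aligned over the oblong canister (crop ~(505,230)). I lower it slowly and watch the force.

>>> send_rows --targets '[[[0,0,0,0,0,-0.05,1],[0,0,0,0,0,-0.05,1],[0,0,0,0,0,-0.03,1],[0,0,0,0,0,-0.02,1],[0,0,0,0,0,-0.01,1],[0,0,0,0,0,0,1],[0,0,0,0,0,0,1]]]'

```text
time_s: 8.65
ee_pos: [465.1, -153.2, 98.1]
ee_rot: [180.0, -0.0, -21.0]
force: [0.8, -0.1, -1.7]
gripper_width: 17.9
gripper_force: 20.0
```

>>> send_rows --targets '[[[0,0,0,0,0,-0.006,1],[0,0,0,0,0,-0.006,1],[0,0,0,0,0,-0.003,1],[0,0,0,0,0,0,1],[0,0,0,0,0,0,1]]]'

```text
time_s: 9.15
ee_pos: [464.9, -153.1, 95.0]
ee_rot: [180.0, -0.0, -21.0]
force: [-0.6, -0.3, -1.3]
gripper_width: 17.5
gripper_force: 20.0
```

>>> send_rows --targets '[[[0,0,0,0,0,-0.003,1],[0,0,0,0,0,-0.002,1],[0,0,0,0,0,0,1],[0,0,0,0,0,0,1]]]'

```text
time_s: 9.55
ee_pos: [465.0, -153.1, 94.9]
ee_rot: [180.0, -0.0, -21.0]
force: [-2.5, 1.2, 4.5]
gripper_width: 18.0
gripper_force: 20.0
```

>>> send_rows --targets '[[[0,0,0,0,0,0,-0.1],[0,0,0,0,0,0,-0.1],[0,0,0,0,0,0,-0.1],[0,0,0,0,0,0,-0.1],[0,0,0,0,0,0.1,-0.1],[0,0,0,0,0,0.2,-0.1],[0,0,0,0,0,0.2,-0.1],[0,0,0,0,0,0.1,-0.1],[0,0,0,0,0,0,-0.1],[0,0,0,0,0,0,-0.1]]]'

```text
time_s: 10.55
ee_pos: [464.5, -152.9, 213.4]
ee_rot: [180.0, 0.0, -21.0]
force: [-0.8, 0.3, -0.2]
gripper_width: 49.9
gripper_force: 0.0
```

```bash
python3 - <<'E'
from h import *
p,w=cloud("scene");cv2.imwrite("pics/s3.png",cv2.resize(p[110:260,140:340],(800,600),interpolation=2)[:,:,::-1])
s=env.state();print(s['time_s'],s['ee_pos'],s['ee_rot'],s['gripper_width'],s['qpos'])
E
```

```text
10.6 [ 464.02763444 -152.76504688  212.56998629] [ 1.79989789e+02  1.53536100e-01 -2.10377949e+01] 50.02872540308186 [-1.95669097e+01  1.06477071e+01  1.00459896e+02 -6.71066808e-03
  6.90461446e+01  9.14732798e+01]
```

View pics/s3.png

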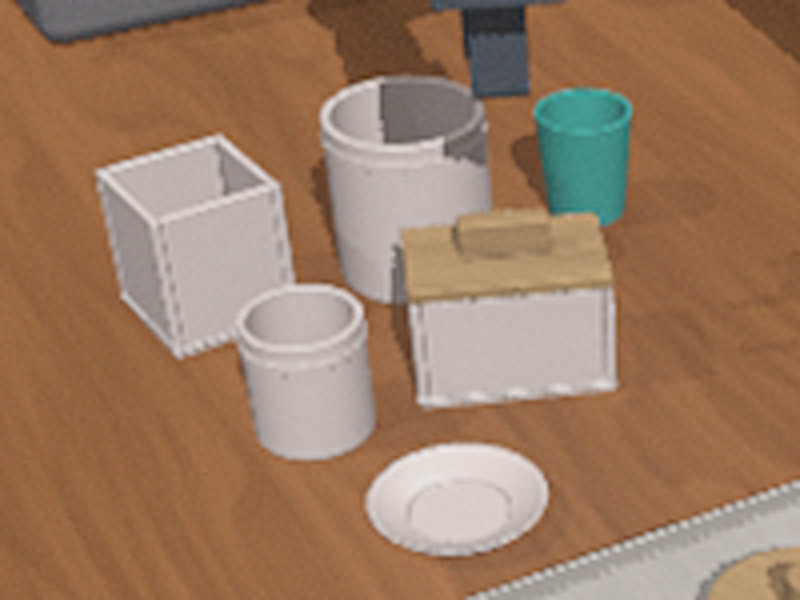

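Seated flat. Now the square lid.

>>> send_rows --targets '[[[0,0,0.06,-0.004,0.19,0,-0.1],[0,0,0.06,-0.004,0.19,0,-0.1],[0,0,0,-0.004,0.19,0,-0.1],[0,0,0,-0.004,0.19,0,-0.1],[0,0,0,-0.004,0.19,0,-0.1],[0,0,0,-0.004,0.19,0,-0.1],[0,0,0,-0.004,0.19,0,-0.1],[0,0,0,-0.004,0.19,0,-0.1],[0,0,0,-0.004,0.19,0,-0.1],[0,0,0,-0.004,0.19,0,-0.1],[0,0,0,-0.004,0.19,0,-0.1],[0,0,0,-0.004,0.19,0,-0.1]]]'

```text
time_s: 11.8
ee_pos: [454.2, 304.0, 211.7]
ee_rot: [179.8, 0.2, -10.2]
force: [0.7, -0.7, -0.3]
gripper_width: 50.1
gripper_force: 0.0
```

>>> send_rows --targets '[[[0,0,0,-0.004,0.2,0,-0.1],[0,0,0,0,0,-0.1,-0.1],[0,0,0,0,0,-0.2,-0.1],[0,0,0,0,0,-0.2,-0.1],[0,0,0,0,0,-0.2,-0.1],[0,0,0,0,0,-0.05,-0.1],[0,0,0,0,0,0,-0.1],[0,0,0,0,0,0,-0.1],[0,0,0,0,0,0,-0.1]]]'

```text
time_s: 12.7
ee_pos: [455.8, 343.8, 65.9]
ee_rot: [-179.8, -0.2, -10.2]
force: [0.8, -0.6, -0.4]
gripper_width: 50.7
gripper_force: 0.0
```

>>> send_rows --targets '[[[0,0,0,0,0,-0.1,-0.1],[0,0,0,0,0,-0.07,-0.1],[0,0,0,0,0,0,-0.1],[0,0,0,0,0,0,1],[0,0,0,0,0,0,1],[0,0,0,0,0,0,1],[0,0,0,0,0,0,1],[0,0,0,0,0,0,1],[0,0,0,0,0,0,1],[0,0,0,0,0,0,1],[0,0,0,0,0,0,1]]]'

```text
time_s: 13.8
ee_pos: [454.8, 343.1, 30.5]
ee_rot: [-180.0, -0.0, -10.2]
force: [-1.3, -1.4, 6.3]
gripper_width: 17.9
gripper_force: 20.0
```

>>> send_rows --targets '[[[0,0,0,0,0,0.05,1],[0,0,0,0,0,0.15,1],[0,0,0,0,0,0.2,1],[0,0,0,0,0,0.2,1],[0,0,0,0,0,0.2,1],[0,0,0,0,0,0.1,1],[0,0,0,0,0,0,1],[0,0,0,0,0,0,1]]]'

```text
time_s: 14.6
ee_pos: [454.0, 342.6, 209.2]
ee_rot: [179.9, 0.0, -10.2]
force: [-0.3, -0.4, -1.5]
gripper_width: 17.9
gripper_force: 20.0
```

>>> send_rows --targets '[[[0,0,0.0615,0.0455,-0.186,0,1],[0,0,0.0615,0.0455,-0.186,0,1],[0,0,0.0615,0.0455,-0.186,0,1],[0,0,0,0.0455,-0.186,0,1],[0,0,0,0.0455,-0.186,0,1],[0,0,0,0.0455,-0.186,0,1],[0,0,0,0.0455,-0.186,0,1],[0,0,0,0.0455,-0.186,0,1],[0,0,0,0.0455,-0.186,0,1],[0,0,0,0.0455,-0.186,0,1],[0,0,0,0.0455,-0.186,0,1],[0,0,0,0.0455,-0.186,0,1]]]'

```text
time_s: 15.8
ee_pos: [562.6, -104.8, 207.3]
ee_rot: [-179.9, 0.3, 6.4]
force: [0.4, 0.3, -0.6]
gripper_width: 17.7
gripper_force: 20.0
```

>>> send_rows --targets '[[[0,0,0,0.0455,-0.186,0,1],[0,0,0,0.0455,-0.186,0,1],[0,0,0,0.0455,-0.186,0,1],[0,0,0,0.0455,-0.186,0,1],[0,0,0,0.0455,-0.186,0,1],[0,0,0,0.045,-0.186,0,1],[0,0,0,0,0,-0.1,1],[0,0,0,0,0,-0.1,1],[0,0,0,0,0,-0.07,1],[0,0,0,0,0,0,1],[0,0,0,0,0,0,1],[0,0,0,0,0,0,1]]]'

```text
time_s: 17.0
ee_pos: [618.8, -326.7, 157.0]
ee_rot: [179.9, -0.1, 6.4]
force: [-0.2, 0.2, -0.7]
gripper_width: 17.9
gripper_force: 20.0
```

```bash
python3 - <<'E'
from h import *
p,w=cloud("scene");cv2.imwrite("pics/s4.png",cv2.resize(p[110:260,140:340],(800,600),interpolation=2)[:,:,::-1])
s=env.state();print(s['time_s'],s['ee_pos'],s['ee_rot'],s['force'])
E
```

```text
17.05 [ 618.88368278 -326.70594451  157.22848457] [ 1.79919515e+02 -1.04471593e-01  6.39354379e+00] [ 1.32416601  1.38608055 -0.20482349]
```

View pics/s4.png

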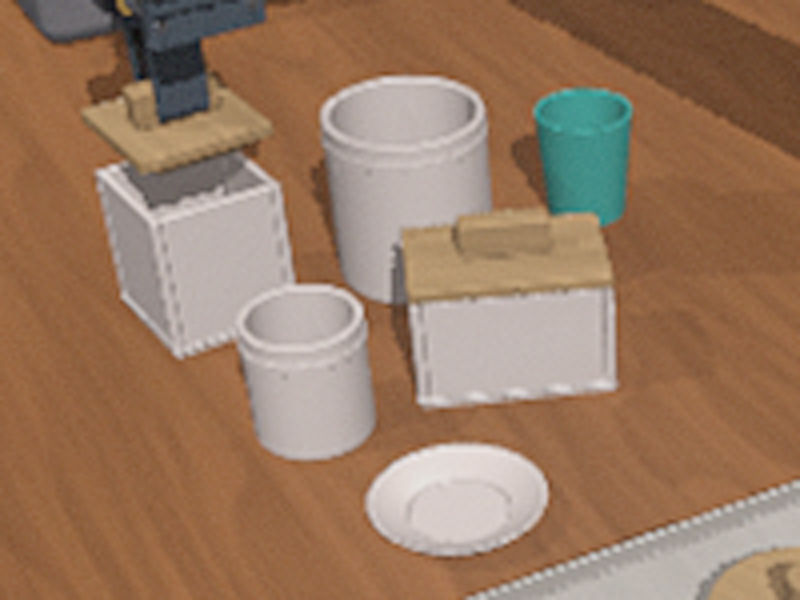

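Square lid is level and aligned above its canister (crop ~(180,130)). I lower it.

>>> send_rows --targets '[[[0,0,0,0,0,-0.05,1],[0,0,0,0,0,-0.05,1],[0,0,0,0,0,-0.03,1],[0,0,0,0,0,-0.02,1],[0,0,0,0,0,-0.01,1],[0,0,0,0,0,0,1],[0,0,0,0,0,0,1],[0,0,0,0,0,0,1]]]'

```text
time_s: 17.85
ee_pos: [618.4, -326.8, 124.4]
ee_rot: [180.0, -0.0, 6.4]
force: [0.0, -0.4, -1.4]
gripper_width: 17.7
gripper_force: 20.0
```

>>> send_rows --targets '[[[0,0,0,0,0,-0.006,1],[0,0,0,0,0,-0.006,1],[0,0,0,0,0,-0.005,1],[0,0,0,0,0,-0.003,1],[0,0,0,0,0,0,1],[0,0,0,0,0,0,1]]]'

```text
time_s: 18.45
ee_pos: [618.2, -326.7, 120.6]
ee_rot: [180.0, -0.0, 6.4]
force: [-1.6, 0.7, 4.1]
gripper_width: 17.7
gripper_force: 20.0
```

>>> send_rows --targets '[[[0,0,0,0,0,0,-0.1],[0,0,0,0,0,0,-0.1],[0,0,0,0,0,0,-0.1],[0,0,0,0,0,0,-0.1],[0,0,0,0,0,0,-0.1],[0,0,0,0,0,0.1,-0.1],[0,0,0,0,0,0.2,-0.1],[0,0,0,0,0,0.15,-0.1],[0,0,0,0,0,0,-0.1],[0,0,0,0,0,0,-0.1]]]'

```text
time_s: 19.45
ee_pos: [618.3, -326.7, 210.5]
ee_rot: [180.0, -0.1, 6.4]
force: [0.5, 1.4, -0.1]
gripper_width: 50.1
gripper_force: 0.0
```

>>> send_rows --targets '[[[0,0,0,-0.0083,0.197,0,-0.1],[0,0,0,-0.0083,0.197,0,-0.1],[0,0,0,-0.0083,0.197,0,-0.1],[0,0,0,-0.0083,0.197,0,-0.1],[0,0,0,-0.0083,0.197,0,-0.1],[0,0,0,-0.0083,0.197,0,-0.1],[0,0,0,-0.0083,0.197,0,-0.1],[0,0,0,-0.0083,0.197,0,-0.1],[0,0,0,-0.0083,0.197,0,-0.1],[0,0,0,-0.0083,0.197,0,-0.1],[0,0,0,-0.0083,0.197,0,-0.1],[0,0,0,-0.0083,0.197,0,-0.1]]]'

```text
time_s: 20.65
ee_pos: [597.0, 147.5, 207.9]
ee_rot: [180.0, 0.2, 6.4]
force: [0.7, -0.1, -0.5]
gripper_width: 50.2
gripper_force: 0.0
```

>>> send_rows --targets '[[[0,0,0,-0.0083,0.199,0,-0.1],[0,0,0,0,0,-0.1,-0.1],[0,0,0,0,0,-0.2,-0.1],[0,0,0,0,0,-0.2,-0.1],[0,0,0,0,0,-0.2,-0.1],[0,0,0,0,0,-0.03,-0.1],[0,0,0,0,0,0,-0.1],[0,0,0,0,0,0,-0.1],[0,0,0,0,0,0,-0.1]]]'

```text
time_s: 21.55
ee_pos: [598.1, 186.3, 66.2]
ee_rot: [-180.0, -0.2, 6.4]
force: [-0.4, 0.4, -0.4]
gripper_width: 50.0
gripper_force: 0.0
```

```bash
python3 - <<'E'
from h import *
p,w=cloud("scene");a=cv2.resize(p[110:260,140:340],(400,300),interpolation=2);b=cv2.resize(p[210:330,220:380],(400,300),interpolation=2)
cv2.imwrite("pics/s5.png",np.hstack([a,b])[:,:,::-1])
s=env.state();print(s['time_s'],s['ee_pos'],s['ee_rot'],s['force'])
E
```

```text
21.6 [597.96878215 186.27267303  66.11651977] [-179.9644304    -0.22473247    6.36297619] [ 0.63411261  0.22870095 -0.01954107]
```

View pics/s5.png

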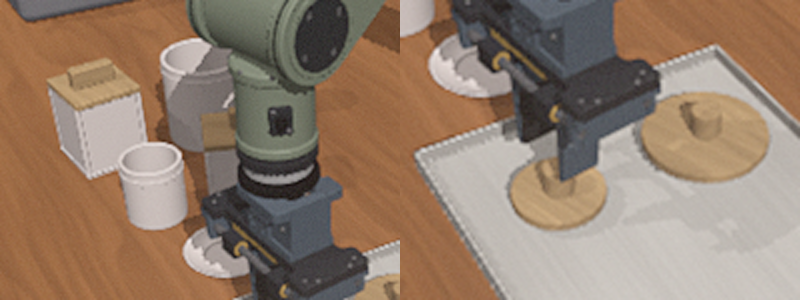

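The square lid sits flat at (95,85). The fingers straddle the small knob at (555,180).

>>> send_rows --targets '[[[0,0,0,0,0,-0.1,-0.1],[0,0,0,0,0,-0.075,-0.1],[0,0,0,0,0,0,-0.1],[0,0,0,0,0,0,1],[0,0,0,0,0,0,1],[0,0,0,0,0,0,1],[0,0,0,0,0,0,1],[0,0,0,0,0,0,1],[0,0,0,0,0,0,1],[0,0,0,0,0,0,1]]]'

```text
time_s: 22.6
ee_pos: [597.4, 186.1, 30.1]
ee_rot: [-180.0, -0.1, 6.4]
force: [-0.5, -0.8, 7.1]
gripper_width: 27.5
gripper_force: 20.0
```

>>> send_rows --targets '[[[0,0,0,0,0,0.05,1],[0,0,0,0,0,0.15,1],[0,0,0,0,0,0.2,1],[0,0,0,0,0,0.2,1],[0,0,0,0,0,0.2,1],[0,0,0,0,0,0.1,1],[0,0,0,0,0,0,1],[0,0,0,0,0,0,1]]]'

```text
time_s: 23.4
ee_pos: [596.0, 185.8, 208.3]
ee_rot: [180.0, 0.1, 6.4]
force: [0.5, 0.2, -1.8]
gripper_width: 27.6
gripper_force: 20.0
```

>>> send_rows --targets '[[[0,0,0,0.0065,-0.188,0,1],[0,0,0,0.0065,-0.188,0,1],[0,0,0,0.0065,-0.188,0,1],[0,0,0,0.0065,-0.188,0,1],[0,0,0,0.0065,-0.188,0,1],[0,0,0,0.0065,-0.188,0,1],[0,0,0,0.0065,-0.188,0,1],[0,0,0,0.0065,-0.188,0,1],[0,0,0,0.0065,-0.191,0,1]]]'

```text
time_s: 24.3
ee_pos: [606.9, -154.2, 206.1]
ee_rot: [-179.9, 0.3, 6.4]
force: [0.8, 0.3, -0.0]
gripper_width: 27.8
gripper_force: 20.0
```

>>> send_rows --targets '[[[0,0,0,0,0,-0.1,1],[0,0,0,0,0,-0.16,1],[0,0,0,0,0,-0.1,1],[0,0,0,0,0,0,1],[0,0,0,0,0,0,1],[0,0,0,0,0,0,1]]]'

```text
time_s: 24.9
ee_pos: [608.9, -153.1, 137.7]
ee_rot: [180.0, -0.1, 6.4]
force: [0.9, -0.4, 0.2]
gripper_width: 27.1
gripper_force: 20.0
```

```bash
python3 - <<'E'
from h import *
p,w=cloud("scene");cv2.imwrite("pics/s6.png",cv2.resize(p[110:260,140:340],(800,600),interpolation=2)[:,:,::-1])
s=env.state();print(s['time_s'],s['ee_pos'],s['ee_rot'],s['force'])
E
```

```text
24.95 [ 609.06107287 -153.11475994  138.04003507] [ 1.79953697e+02 -1.04818008e-01  6.38132019e+00] [ 0.24193348 -0.14550685  0.0638603 ]
```

View pics/s6.png

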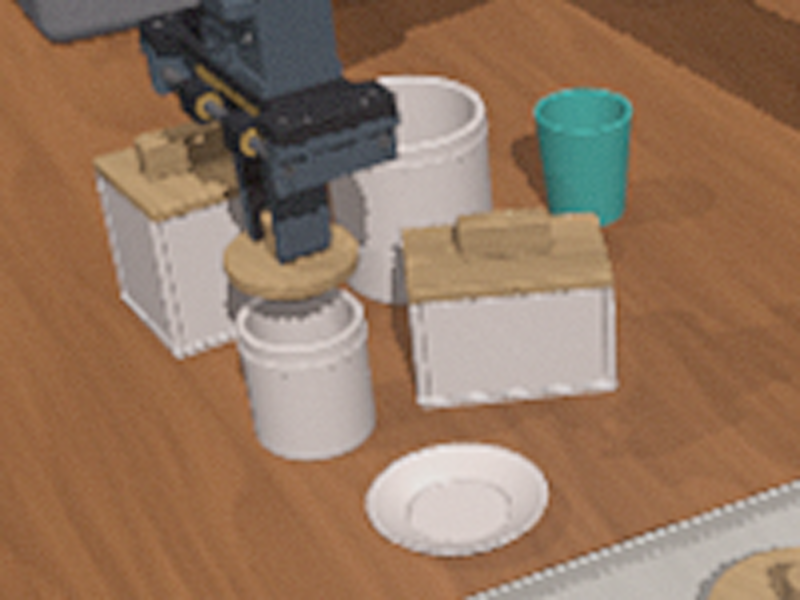

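The small lid is above its canister (lid (290,258), mouth (303,325)), within the play. I nudge it 1 mm in -x and lower.

>>> send_rows --targets '[[[0,0,0,-0.005,0,-0.05,1],[0,0,0,0,0,-0.05,1],[0,0,0,0,0,-0.03,1],[0,0,0,0,0,-0.02,1],[0,0,0,0,0,-0.015,1],[0,0,0,0,0,0,1],[0,0,0,0,0,0,1],[0,0,0,0,0,0,1]]]'

```text
time_s: 25.75
ee_pos: [607.6, -153.2, 104.3]
ee_rot: [180.0, -0.0, 6.4]
force: [-0.1, 0.2, -1.0]
gripper_width: 27.1
gripper_force: 20.0
```

>>> send_rows --targets '[[[0,0,0,0,0,-0.006,1],[0,0,0,0,0,-0.006,1],[0,0,0,0,0,-0.003,1],[0,0,0,0,0,0,1],[0,0,0,0,0,0,1]]]'

```text
time_s: 26.25
ee_pos: [607.4, -153.1, 101.0]
ee_rot: [180.0, -0.0, 6.4]
force: [-0.1, -1.2, -0.3]
gripper_width: 27.3
gripper_force: 20.0
```

>>> send_rows --targets '[[[0,0,0,0,0,-0.004,1],[0,0,0,0,0,-0.004,1],[0,0,0,0,0,0,1],[0,0,0,0,0,0,1]]]'

```text
time_s: 26.65
ee_pos: [607.5, -153.1, 100.1]
ee_rot: [180.0, -0.0, 6.4]
force: [-1.2, 1.3, 5.6]
gripper_width: 27.2
gripper_force: 20.0
```

>>> send_rows --targets '[[[0,0,0,0,0,0,-0.1],[0,0,0,0,0,0,-0.1],[0,0,0,0,0,0,-0.1],[0,0,0,0,0,0,-0.1],[0,0,0,0,0,0,-0.1],[0,0,0,0,0,0.1,-0.1],[0,0,0,0,0,0.2,-0.1],[0,0,0,0,0,0.2,-0.1],[0,0,0,0,0,0.05,-0.1],[0,0,0,0,0,0,-0.1]]]'

```text
time_s: 27.65
ee_pos: [608.3, -153.3, 211.5]
ee_rot: [179.9, -0.2, 6.4]
force: [-0.4, -0.1, 0.0]
gripper_width: 50.1
gripper_force: 0.0
```

>>> send_rows --targets '[[[0,0,0,-0.079,0.171,0,-0.1],[0,0,0,-0.079,0.171,0,-0.1],[0,0,0,-0.079,0.171,0,-0.1],[0,0,0,-0.079,0.171,0,-0.1],[0,0,0,-0.079,0.171,0,-0.1],[0,0,0,-0.079,0.171,0,-0.1],[0,0,0,-0.079,0.171,0,-0.1],[0,0,0,-0.079,0.171,0,-0.1],[0,0,0,-0.079,0.171,0,-0.1],[0,0,0,-0.077,0.168,0,-0.1],[0,0,0,0,0,0,-0.1]]]'

```text
time_s: 28.75
ee_pos: [446.9, 190.9, 207.4]
ee_rot: [-180.0, 0.3, 6.6]
force: [-0.2, -0.0, 0.1]
gripper_width: 50.2
gripper_force: 0.0
```

>>> send_rows --targets '[[[0,0,0,0,0,-0.1,-0.1],[0,0,0,0,0,-0.2,-0.1],[0,0,0,0,0,-0.2,-0.1],[0,0,0,0,0,-0.2,-0.1],[0,0,0,0,0,-0.03,-0.1],[0,0,0,0,0,0,-0.1],[0,0,0,0,0,0,-0.1],[0,0,0,0,0,0,-0.1]]]'

```text
time_s: 29.55
ee_pos: [451.2, 188.7, 65.1]
ee_rot: [-180.0, -0.2, 6.4]
force: [0.9, 0.3, 0.7]
gripper_width: 50.0
gripper_force: 0.0
```

```bash
python3 - <<'E'
from h import *
p,w=cloud("scene");a=cv2.resize(p[110:260,140:340],(400,300),interpolation=2);b=cv2.resize(p[180:330,220:420],(400,300),interpolation=2)
cv2.imwrite("pics/s7.png",np.hstack([a,b])[:,:,::-1])
s=env.state();print(s['time_s'],s['ee_pos'],s['ee_rot'],s['force'])
E
```

```text
29.6 [451.0103822  188.70945563  65.04742792] [-179.95293671   -0.20393065    6.36407365] [0.49087807 0.45565075 0.33155811]
```

View pics/s7.png

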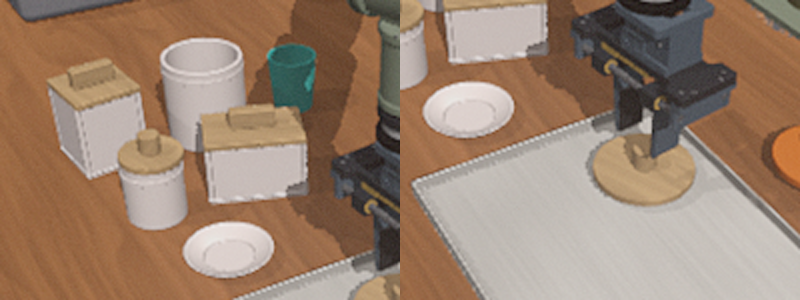

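Three lids are seated: (95,85), (150,155) and (255,130). The fingers straddle the large knob at (643,155). I grip it.

>>> send_rows --targets '[[[0,0,0,0,0,-0.1,-0.1],[0,0,0,0,0,-0.07,-0.1],[0,0,0,0,0,0,-0.1],[0,0,0,0,0,0,1],[0,0,0,0,0,0,1],[0,0,0,0,0,0,1],[0,0,0,0,0,0,1],[0,0,0,0,0,0,1],[0,0,0,0,0,0,1],[0,0,0,0,0,0,1]]]'

```text
time_s: 30.6
ee_pos: [450.4, 188.5, 30.2]
ee_rot: [-180.0, -0.1, 6.4]
force: [-1.1, -1.5, 5.7]
gripper_width: 27.1
gripper_force: 20.0
```

>>> send_rows --targets '[[[0,0,0,0,0,0.05,1],[0,0,0,0,0,0.15,1],[0,0,0,0,0,0.2,1],[0,0,0,0,0,0.2,1],[0,0,0,0,0,0.2,1],[0,0,0,0,0,0.1,1],[0,0,0,0,0,0,1],[0,0,0,0,0,0,1]]]'

```text
time_s: 31.4
ee_pos: [449.1, 188.1, 208.8]
ee_rot: [180.0, 0.1, 6.4]
force: [0.4, -0.2, -2.5]
gripper_width: 27.7
gripper_force: 20.0
```

>>> send_rows --targets '[[[0,0,0,0.006,-0.19,0,1],[0,0,0,0.006,-0.19,0,1],[0,0,0,0.006,-0.19,0,1],[0,0,0,0.006,-0.19,0,1],[0,0,0,0.006,-0.19,0,1],[0,0,0,0.006,-0.19,0,1],[0,0,0,0.006,-0.19,0,1],[0,0,0,0.006,-0.19,0,1],[0,0,0,0.006,-0.19,0,1],[0,0,0,0.006,-0.19,0,1],[0,0,0,0.006,-0.19,0,1],[0,0,0,0.006,-0.19,0,1]]]'

```text
time_s: 32.6
ee_pos: [462.8, -268.5, 206.8]
ee_rot: [-179.8, 0.2, 6.4]
force: [0.2, 0.3, -0.4]
gripper_width: 27.6
gripper_force: 20.0
```

>>> send_rows --targets '[[[0,0,0,0.006,-0.198,0,1],[0,0,0,0,0,-0.07,1],[0,0,0,0,0,-0.1,1],[0,0,0,0,0,0,1],[0,0,0,0,0,0,1],[0,0,0,0,0,0,1]]]'

```text
time_s: 33.2
ee_pos: [465.6, -307.1, 175.6]
ee_rot: [180.0, -0.0, 6.4]
force: [0.5, 0.7, -0.2]
gripper_width: 27.2
gripper_force: 20.0
```

```bash
python3 - <<'E'
from h import *
p,w=cloud("scene");cv2.imwrite("pics/s8.png",cv2.resize(p[85:235,140:340],(800,600),interpolation=2)[:,:,::-1])
s=env.state();print(s['time_s'],s['ee_pos'],s['ee_rot'],s['force'])
E
```

```text
33.25 [ 465.73880564 -307.239167    175.95733027] [ 1.79956230e+02 -4.33693725e-02  6.39462878e+00] [0.78787705 0.35168363 0.06827349]
```

View pics/s8.png

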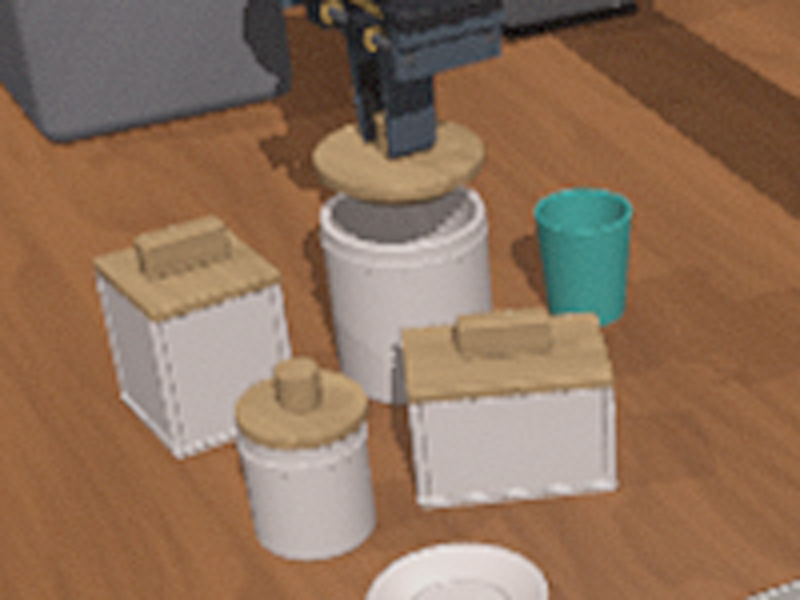

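The large lid is centred over its canister (lid (400,158), mouth (403,225)). I lower it.

>>> send_rows --targets '[[[0,0,0,0,0,-0.05,1],[0,0,0,0,0,-0.05,1],[0,0,0,0,0,-0.03,1],[0,0,0,0,0,-0.02,1],[0,0,0,0,0,-0.01,1],[0,0,0,0,0,0,1],[0,0,0,0,0,0,1],[0,0,0,0,0,0,1]]]'

```text
time_s: 34.05
ee_pos: [465.5, -307.4, 143.7]
ee_rot: [180.0, -0.0, 6.4]
force: [0.0, -0.0, -1.8]
gripper_width: 27.4
gripper_force: 20.0
```

>>> send_rows --targets '[[[0,0,0,0,0,-0.006,1],[0,0,0,0,0,-0.003,1],[0,0,0,0,0,-0.003,1],[0,0,0,0,0,0,1],[0,0,0,0,0,0,1]]]'

```text
time_s: 34.55
ee_pos: [465.4, -307.3, 141.0]
ee_rot: [180.0, -0.0, 6.4]
force: [-0.1, 0.1, -1.0]
gripper_width: 27.4
gripper_force: 20.0
```

>>> send_rows --targets '[[[0,0,0,0,0,-0.004,1],[0,0,0,0,0,-0.003,1],[0,0,0,0,0,0,1],[0,0,0,0,0,0,1]]]'

```text
time_s: 34.95
ee_pos: [465.4, -307.4, 140.3]
ee_rot: [180.0, -0.0, 6.4]
force: [-1.9, 1.4, 5.1]
gripper_width: 27.6
gripper_force: 20.0
```

Contact came at the seated height. I release, lift, back off and check.

>>> send_rows --targets '[[[0,0,0,0,0,0,-0.1],[0,0,0,0,0,0,-0.1],[0,0,0,0,0,0,-0.1],[0,0,0,0,0,0,-0.1],[0,0,0,0,0,0,-0.1],[0,0,0,0,0,0.1,-0.1],[0,0,0,0,0,0.2,-0.1],[0,0,0,0,0,0.2,-0.1],[0,0,0,0,0,0,-0.1],[0,0,0,-0.15,-0.1,0,-0.1],[0,0,0,-0.15,-0.1,0,-0.1],[0,0,0,-0.15,-0.1,0,-0.1]]]'

```text
time_s: 36.15
ee_pos: [374.2, -367.4, 238.8]
ee_rot: [-180.0, 0.0, 6.4]
force: [-0.3, -0.8, -0.0]
gripper_width: 50.1
gripper_force: 0.0
```

>>> send_rows --targets '[[[0,0,0,-0.15,-0.1,0,-0.1],[0,0,0,-0.1,-0.1,0,-0.1],[0,0,0,0,0,0,-0.1],[0,0,0,0,0,0,-0.1],[0,0,0,0,0,0,-0.1]]]'

```text
time_s: 36.65
ee_pos: [325.9, -406.6, 239.1]
ee_rot: [-180.0, -0.0, 6.4]
force: [-0.0, -0.3, -0.8]
gripper_width: 50.6
gripper_force: 0.0
```

```bash
python3 - <<'E'
from h import *
p,w=cloud("top")
for n,at,h in(("small",(440,179),85),("square",(517,175),105),("oblong",(440,240),80),("large",(512,240),125)):
    P=sel(w,at,26,h+6,h+14); Q=sel(w,at,30,h+30,h+40)
    A=np.c_[P[:,:2]-P[:,:2].mean(0),np.ones(len(P))];c=np.linalg.lstsq(A,P[:,2],rcond=None)[0]
    print(n,"plate z",round(c[2]-h,1),"tilt deg",np.degrees(c[:2]).round(2),"knob",rect(Q) if len(Q)>9 else len(Q))
p,w=cloud("scene");cv2.imwrite("pics/s9.png",cv2.resize(p[85:265,140:380],(800,600),interpolation=2)[:,:,::-1])
s=env.state();print(s['time_s'],s['ee_pos'],s['force'])
E
```

```text
small plate z 9.2 tilt deg [-0.11  0.16] knob (array([ 606.3, -151.5]), array([26.6, 26.1]), -56.5)
square plate z 9.1 tilt deg [-0.08 -0.1 ] knob (array([ 616.9, -324.8]), array([59.2, 19.3]), 4.7)
oblong plate z 9.3 tilt deg [0.03 0.07] knob (array([ 465.6, -152.3]), array([59.6, 18.3]), -21.0)
large plate z 9.3 tilt deg [-0.08 -0.08] knob (array([ 464.4, -305.5]), array([27.5, 26.3]), 73.9)
36.75 [ 326.10755485 -406.54603505  239.31631207] [-0.01883735  0.43140164 -0.34340524]
```

View pics/s9.png

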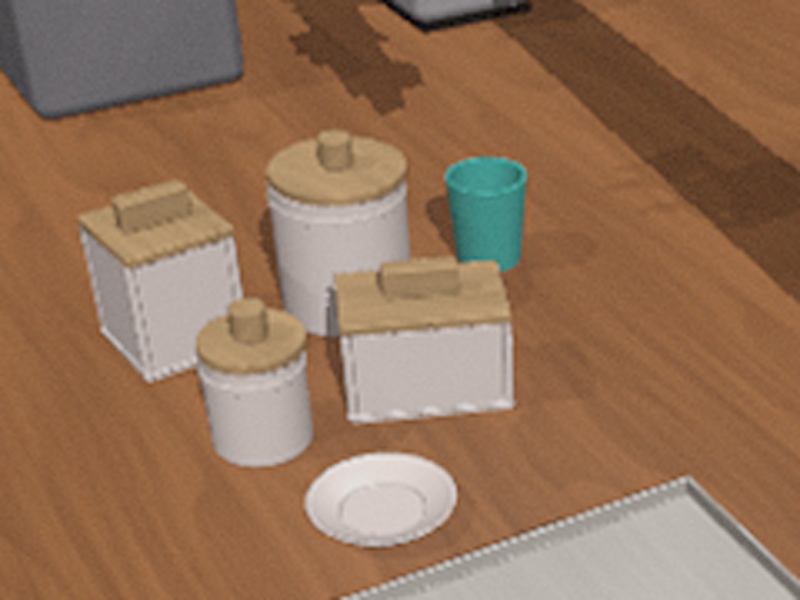

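All four lids are flat: tilt is under 0.2° and the plates are at seated height. The cup (485,210) and saucer (380,500) are untouched. I hand in.

```bash
python3 -c "
from workcell import env
print(env.job_done())"
```

```text
the job is handed in; nothing more can be done
None
```

All four wooden lids are back on their matching canisters, flat and at seated height in the last check, with the saucer and cup left alone; the job is handed in after about 37 s of robot time.

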